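# Clip the alignment laser tube into its spring mount

## Task

Take the steel alignment laser tube from its grey rest and press it level down into both spring clips of the aluminium mount, brass collar toward the blue stop but about a centimetre short of it, until the clips snap over the tube and it sits fully down. Then, keeping it in the clips, slide it along until the collar meets the blue stop, keep it pushed lightly against the stop (about 5 N) for half a second to be sure it is home, and let go. Do not force anything against the mount or the stop, and leave the glass dish, the filter cube and the objective lens where they are.

Things in the scene. Friction and masses are not known exactly. Their poses are not given: they have to be found in the camera images.
- tube_center (a point): Centre of the alignment laser tube (grasp here): round steel tube 18 mm in diameter, 150 mm long, about 0.12 kg, lying level. On its axis; x along the axis to the nose end, z up at the start. Plain barrel from 62 mm behind this point to 56 mm ahead; brass collar, 30 mm in diameter, from 56 to 62 mm ahead; black 12 mm nose to 76 mm ahead; tail ends 74 mm behind.
- tube_collar (a point): Point on the tube's axis at the front face of the brass collar (62 mm along x from tube_center); this face goes against the stop. Axes as tube_center.
- laser_tube: The laser tube itself; same origin and axes as tube_center.
- rest: Fixed grey rest that carries the tube at the start, its axis 34 mm above the table, in two 9 mm wide V saddles 44 mm before and behind the middle; between them only a bar 8 mm high, 34 mm wide. Origin at the centre of its underside, x along the tube's axis, z up.
- mount: Fixed aluminium mount on the table: base plate 170 x 50 x 10 mm, origin at the centre of its underside, x along the axis of the seated tube toward the blue stop, z up. It carries two clips 74 mm apart (64 mm free between them above the base) and the stop. Tube against mount: at most 95 N, the clips' own grip of about 35 N included; so never press the seated tube down with over 25 N.
- clip_center (a point): Where tube_center lies when the tube is seated with it midway between the two clips: on the axis of the seated tube, 42 mm above the table. x toward the stop, y across, z up.
- stop_face (a point): On the axis of the seated tube, in the face of the blue stop that the collar shall touch; 68 mm along x from clip_center. Axes as clip_center.
- stop: Blue stop: fixed plate 6 mm thick, 38 mm wide at the end of the mount, up to 10 mm above the tube's axis, with an open-topped slot 20 mm wide for the tube's nose. Collar against stop: at most 25 N. Origin 10 mm above the table, in mid-plate, at x = 71 mm of the mount.
- glass_dish_center (a point): Bystander: small round glass dish, 38 mm wide, 11 mm high; its centre. Leave alone.
- filter_cube_center (a point): Bystander: black filter cube 40 x 38 x 41 mm; its centre. Leave alone.
- objective_center (a point): Bystander: white objective lens standing upright, 34 mm wide, 60 mm high; its centre. Leave alone.
- rear_clip (a point): Middle of the clip far from the stop, on the seated tube's axis, at x = -37 mm of the mount; axes as the mount. A clip is 10 mm wide along x: a V seat between two upright sprung steel leaves, their inward lips 8 mm above the seated axis and 11 mm apart, flared mouths above, open to about 22 mm at 19 mm above the axis.
- front_clip (a point): The same of the other clip, at x = +37 mm. Pressed straight down, the tube meets the mouths with its axis 14 to 20 mm above the seat; both clips together then resist with roughly 15 to 25 N, which falls as the lips snap over the tube (they then pull it down) and rises steeply on the seat. The seated tube slides along its axis against a drag of 4 to 8 N, more while it is pressed down.

How it is judged:
On the way, in this order (a step that is already met when the one before it is completed fails the run):
1. the tube is snapped fully down into both clips (within 2.5 mm of the seated height and of the middle, level and in line within 0.05 rad), its collar 4 to 20 mm short of the stop (z of tube_center in the frame of clip_center between -0.003 and 0.0025 m and y of tube_center in the frame of clip_center between -0.0025 and 0.0025 m and angle between the x axis of tube_center and the x axis of clip_center, either way round below 0.05 rad and x of tube_collar in the frame of stop_face between -0.02 and -0.004 m), for 0.2 s.
2. still seated in both clips, the collar is pushed against the stop with more than 2 N (z of tube_center in the frame of clip_center between -0.003 and 0.0025 m and y of tube_center in the frame of clip_center between -0.0025 and 0.0025 m and angle between the x axis of tube_center and the x axis of clip_center, either way round below 0.05 rad and x of tube_collar in the frame of stop_face above -0.002 m and contact force between laser_tube and stop above 2 N), for 0.3 s.
At the end, for the whole second after the job is handed in: The tube has been pushed lightly home and rests in both clips, within 2.5 mm of the seated height (3 mm below) and of the middle line, in line with the mount within 0.05 rad, its collar within 2 mm of the stop face, at rest and released (z of tube_center in the frame of clip_center between -0.003 and 0.0025 m and y of tube_center in the frame of clip_center between -0.0025 and 0.0025 m and angle between the x axis of tube_center and the x axis of clip_center, either way round below 0.05 rad and x of tube_collar in the frame of stop_face between -0.002 and 0.002 m and linear speed of laser_tube below 0.01 m/s); the robot touches nothing.
It fails at once if the tube is forced against the mount with more than 95 N, all contacts added up (contact force between laser_tube and mount above 95 N).
It fails at once if the collar is pushed against the stop with more than 25 N (contact force between laser_tube and stop above 25 N).
It fails at once if the glass dish is moved by more than 15 mm (distance of glass_dish_center from where it was at the start of the episode above 0.015 m).
It fails at once if the filter cube is moved by more than 15 mm (distance of filter_cube_center from where it was at the start of the episode above 0.015 m).
It fails at once if the objective is moved by more than 15 mm (distance of objective_center from where it was at the start of the episode above 0.015 m).
It also fails if it takes over 72 s, if anything falls off the work surface, if the arm or the gripper's body presses on something with over 40 N, if the wrist force passes 120 N, or if a joint passes its speed limit or range.

## Robot

A 7-joint arm with a two-finger parallel gripper is mounted at the origin on a cart in front of the work surface, level with it; the furniture and walls round the work are solid. World frame = base frame: x ahead of the robot, y to its left, z up, the work surface at z = 0. Lengths are in m, angles in rad, forces in N, time in s.
With the tool pointing down it reaches from about 0.425 to 0.925 m from the base axis. Payload 6.8 kg.
Tool frame: the origin (TCP) lies between the finger pads; the fingertips stand 22 mm ahead of it and the grasp point (between the pads) lies 3 mm ahead of it (bot.tip_reach is the distance from the TCP to the fingertips, in m); z points along the fingers, x is the direction in which the jaws open and shut, and the axes are right-handed (so a half turn about z gives the same grasp; the last joint's range is limited). The gripper opens to 85 mm and grips with 20 to 120 N. Pads are 22 mm wide; open, the fingers measure 114 mm over their backs; the gripper's body (76 mm by 85 mm) begins 54 mm behind the grasp point. The pads swing forward as they close: fully open they stand 13 mm farther back than shut.
Start: joints at [1.072, 0.477, 0.022, 1.555, -0.011, 1.109, -0.083], TCP at [0.257, -0.624, 0.253] pointing down, gripper open.
Joint ranges: [-2.96, 2.96], [-0.34, 2.1], [-1.41, 1.46], [0.24, 2.44], [-1.37, 4.51], [0.17, 1.92], [-2.96, 2.96]. Speed limits (rad/s): [2.39, 2.39, 3.14, 3.14, 3.14, 3.14, 3.14].

## Interface

Orientations are given as a unit quaternion [w, x, y, z].
In Python, from station import bot gives the robot as it stands.
- The arm moves only by the tool step_arm, never from a script. Its argument "targets" is a list of rows, each a list of 5 numbers: the shift along the tool's x, y, z in mm, then the turn about the tool's z in degrees, then the closure, from 0 (fully open) to 1 (shut). In form: [[dx, dy, dz, spin, jaw], ...]. A call has 1 to 20 rows; each row is the pose to reach, as a shift and turn from the pose commanded when the call began, along the tool's axes at that moment; what a row does not reach only later rows make up. A row lasts 1/12 s, in which the tool goes at most 41.7 mm and 7.16 degrees, less where a joint would pass 70% of its speed; a pose out of reach is approached as far as the arm can. A call with a gripper value outside its range is refused whole. The fingers move at their own pace and stop on an object; "newtons" is the grip in N (left out, the last holds). Time passes only in rows, so rows that repeat a pose let the fingers close. It gives the time, the measured TCP pose, the force and the opening at its end, in the units of the state.
- bot.get_obs(): the state, without advancing time (a new reading comes with each control period).
- bot.read_camera(name): name is "scene" or "top" or "wrist"; returns a dict with "frame" (420x560x3 uint8, red, green, blue), "z_map" (420x560 float32, m along the optical axis (not along the pixel's ray), 0 where there is no reading), "fov_y" (degrees; the focal length in pixels is half the picture's height over the tangent of half this angle, whatever the lens; pixels are square), "cx", "cy" (the principal point, pixels), "R" (3x3) and "t" (3): a world point X has camera coordinates R X + t. Camera axes: x right, y down, z forward; pixel columns grow to the right and rows downward; lengths in m; the calibration is good to about 2 mm. The wrist camera is an equidistant fisheye: a pixel r from the principal point sees the ray r / f radians off the axis. A picture is of the moment at which its call begins.
- bot.hand_in(): hands the job in, once; it reports no verdict.
The state is a dict: "t": time; "q": joint angles; "joint_vel": joint speeds; "joint_torque": joint torques, N m; "eef_pos": TCP position; "tool_rot": TCP orientation; "contact_force": force on the tool from outside, world axes, zero at the start; "torque": the same for the moment, N m; "gripper_width": opening from 0.0 (shut) to 1.0 (fully open).
Only numpy, scipy, OpenCV 4.12 (cv2) and the standard library are available. Lean on these libraries where they do the work, as an engineer would, in place of code of your own. Each camera call takes 0.05 s, during which the arm holds its last target.

## Working session

There is one attempt and no reset: what is moved stays moved. The work goes in short steps, Python scripts to look and compute and a tool call to move; the robot and the scene stay as the last step left them, time stands still between calls to the robot, and variables do not carry over. Pictures are saved under pics/ and viewed, and the job is handed in when it is done.

Besides the shell and the picture viewer there is one more tool, called as name(argument=value, ...) on one line, values as JSON. step_arm: Moves the arm, as the interface text tells. Its arguments: {"type":"object","properties":{"targets":{"type":"array"},"newtons":{"type":"number"}},"required":["targets"]}

```bash
mkdir -p pics; ls; python3 - <<'E'
from station import bot
import cv2,numpy as np
o=bot.get_obs()
for k,v in o.items(): print(k,np.round(v,4))
for n in ["scene","top","wrist"]:
    c=bot.read_camera(n)
    cv2.imwrite(f"pics/{n}0.png",c["frame"][:,:,::-1])
    np.savez(f"{n}0.npz",**c)
    print(n,c["fov_y"],c["cx"],c["cy"],np.round(c["R"],3).tolist(),np.round(c["t"],3))
E
```

```text
pics
t 0.0
q [ 1.0719  0.4778  0.0223  1.5565 -0.0115  1.1093 -0.0831]
joint_vel [-0.0008  0.0004  0.0007  0.0006 -0.0002 -0.0005 -0.001 ]
joint_torque [-6.00000e-04 -5.96466e+01  1.60750e+00 -2.81207e+01  1.24000e-02
  9.40000e-03 -0.00000e+00]
eef_pos [ 0.2569 -0.6236  0.2523]
tool_rot [-5.000e-04  8.309e-01 -5.564e-01 -8.000e-04]
contact_force [ 0.0652  0.2986 -0.7674]
torque [ 0.0075 -0.022   0.0469]
gripper_width 1.0002
scene 53.8800006052243 278.7212492126956 212.31671709829493 [[-0.825, -0.565, -0.002], [-0.222, 0.326, -0.919], [0.52, -0.758, -0.394]] [0.364 0.207 0.751]
top 53.38609314368063 280.8728199920339 209.39718694324796 [[-0.022, -0.999, -0.035], [-0.987, 0.027, -0.159], [0.16, 0.031, -0.987]] [-0.058  0.51   0.895]
wrist 65.70646984690485 280.2047090581304 210.75028623118777 [[0.381, -0.925, -0.002], [-0.881, -0.364, 0.302], [-0.28, -0.113, -0.953]] [-0.674 -0.04   0.379]
```

View pics/top0.png

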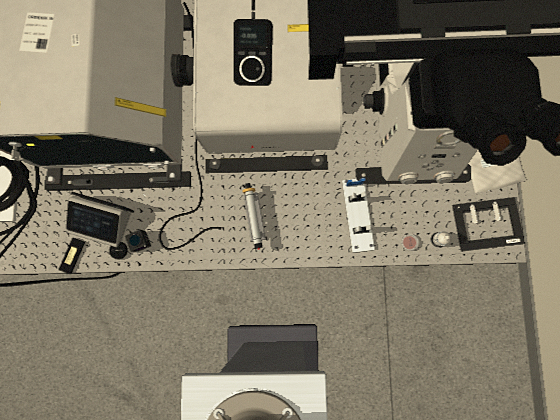

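View pics/scene0.png

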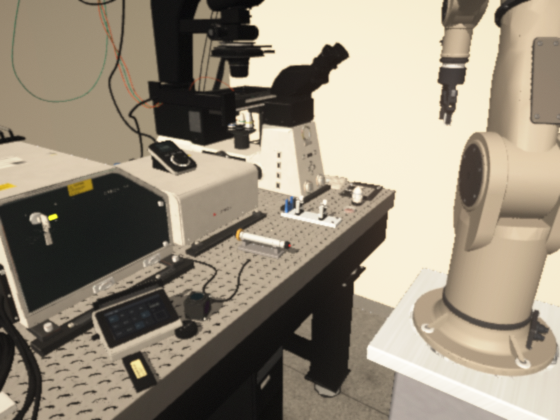

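View pics/wrist0.png

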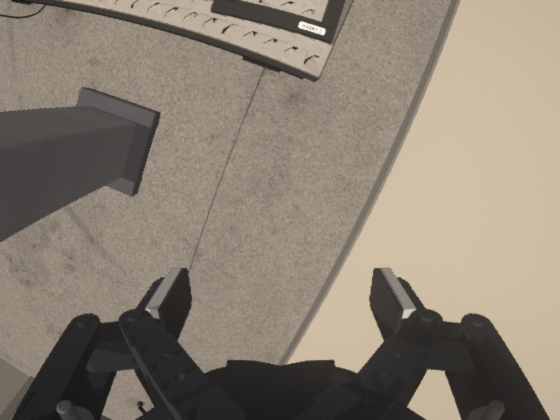

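The top view shows the tube at (253,215) with its brass collar at the far end (248,188). The mount is at (360,218) with the blue stop at (355,183), the red-tinted dish at (411,243) and the white objective at (441,239). Now I'll measure them.

```bash
cat > h.py <<'E'
import numpy as np,cv2
def f(c): return 210/np.tan(np.radians(float(c["fov_y"]))/2)
def ray(c,u,v):
    F=f(c);d=np.array([(u-c["cx"])/F,(v-c["cy"])/F,1.]);R=c["R"];
    return -R.T@c["t"],R.T@d
def wray(c,u,v):
    F=f(c);a=np.array([u-c["cx"],v-c["cy"]]);r=np.hypot(*a);th=r/F
    d=np.array([*(a/max(r,1e-9)*np.sin(th)),np.cos(th)]);return -c["R"].T@c["t"],c["R"].T@d
def onz(od,z):
    o,d=od;return o+d*(z-o[2])/d[2]
def proj(c,X):
    p=c["R"]@np.asarray(X)+c["t"];return p[:2]/p[2]*f(c)+[c["cx"],c["cy"]]
def wproj(c,X):
    p=c["R"]@np.asarray(X)+c["t"];r=np.hypot(p[0],p[1]);th=np.arctan2(r,p[2]);return p[:2]/r*th*f(c)+[c["cx"],c["cy"]]
E
python3 - <<'E'
import numpy as np,cv2
from h import *
c=dict(np.load("top0.npz"))
im=c["frame"][:,:,::-1]
a=im[165:270,225:325];b=im[165:270,330:430]
cv2.imwrite("pics/topz.png",cv2.resize(np.hstack([a,b]),None,fx=4,fy=4,interpolation=cv2.INTER_CUBIC))
for n,u,v,z in [("collar",249,187,.034),("tail",257,247,.034),("stop",355,183,.05),("mount near",364,249,.01),("dish",411,243,.011),("obj",441,239,.06)]:
    print(n,onz(ray(c,u,v),z).round(3))
E
```

```text
collar [0.563 0.002 0.034]
tail [ 0.426 -0.015  0.034]
stop [ 0.562 -0.237  0.05 ]
mount near [ 0.418 -0.255  0.01 ]
dish [ 0.428 -0.361  0.011]
obj [ 0.432 -0.412  0.06 ]
```

View pics/topz.png

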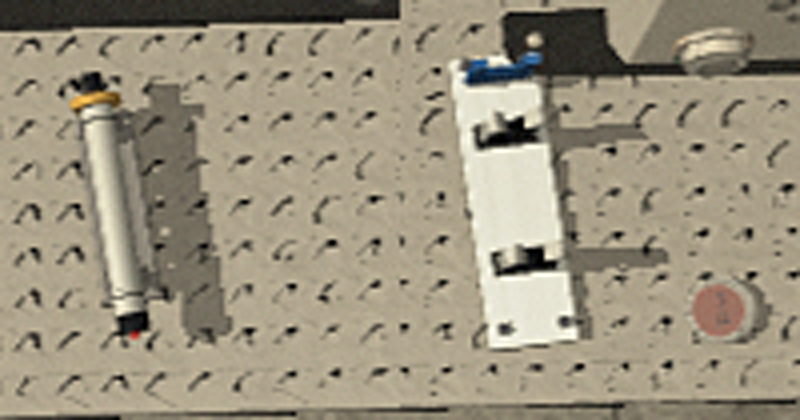

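```bash
python3 - <<'E'
import numpy as np,cv2
from h import *
pts=[]
for n in ["top","scene"]:
    c=dict(np.load(n+"0.npz"));Z=c["z_map"].astype(float);F=f(c)
    v,u=np.mgrid[:420,:560];P=np.stack([(u-c["cx"])/F*Z,(v-c["cy"])/F*Z,Z],-1)[Z>0]
    pts.append((P-c["t"])@c["R"])
P=np.vstack(pts)
for lo,hi in [(.09,.15),(.15,.3),(.3,.5),(.5,.8)]:
    print(lo)
    m=(P[:,2]>lo)&(P[:,2]<hi)&(P[:,0]>.3)&(P[:,0]<.95)
    Q=P[m]
    for y in np.arange(-.7,.4,.05):
        s=Q[(Q[:,1]>=y)&(Q[:,1]<y+.05)]
        if len(s)>3: print(round(y,2),np.sort(s[:,0])[:3].round(3),len(s))
c=dict(np.load("wrist0.npz"));print(-c["R"].T@c["t"])
R0=np.array([[.381,-.924,0],[-.924,-.381,0],[0,0,-1]])
print("cam in tool",R0.T@(-c["R"].T@c["t"]-[.2569,-.6236,.2523]), "axis", R0.T@c["R"][2])
E
```

```text
0.09
-0.5 [0.583 0.584 0.585] 160
-0.45 [0.582 0.582 0.582] 534
-0.4 [0.58 0.58 0.58] 779
-0.35 [0.582 0.583 0.583] 2758
-0.3 [0.629 0.642 0.644] 448
-0.25 [0.654 0.654 0.654] 80
-0.2 [0.65 0.65 0.65] 1819
-0.15 [0.649 0.65  0.65 ] 2771
-0.1 [0.65 0.65 0.65] 2904
-0.05 [0.649 0.649 0.65 ] 2056
0.0 [0.649 0.65  0.65 ] 3281
0.05 [0.649 0.65  0.65 ] 3735
0.1 [0.65  0.651 0.651] 1182
0.15 [0.617 0.618 0.618] 1737
0.2 [0.618 0.618 0.619] 747
0.25 [0.618 0.618 0.618] 824
0.3 [0.618 0.619 0.619] 923
0.35 [0.618 0.618 0.618] 1028
0.15
-0.7 [0.764 0.764 0.764] 19
-0.6 [0.72 0.72 0.72] 19
-0.55 [0.719 0.719 0.719] 346
-0.5 [0.597 0.597 0.597] 233
-0.45 [0.592 0.595 0.596] 853
-0.4 [0.594 0.595 0.595] 1627
-0.35 [0.595 0.596 0.596] 4724
-0.3 [0.712 0.714 0.714] 525
-0.25 [0.713 0.713 0.713] 547
-0.2 [0.672 0.672 0.672] 727
-0.15 [0.669 0.671 0.671] 914
-0.1 [0.67  0.67  0.671] 1136
-0.05 [0.665 0.67  0.67 ] 2630
0.0 [0.67  0.671 0.671] 1366
0.05 [0.665 0.669 0.67 ] 420
0.1 [0.704 0.706 0.708] 15
0.15 [0.613 0.613 0.614] 4684
0.2 [0.618 0.618 0.618] 5951
0.25 [0.617 0.618 0.618] 6517
0.3 [0.618 0.618 0.618] 6772
0.35 [0.617 0.618 0.618] 6901
0.3
-0.65 [0.302 0.302 0.303] 5
-0.6 [0.736 0.739 0.747] 18
-0.55 [0.72 0.72 0.72] 1367
-0.5 [0.507 0.511 0.514] 1553
-0.45 [0.505 0.505 0.505] 5457
-0.4 [0.495 0.495 0.495] 6506
-0.35 [0.497 0.497 0.499] 8418
-0.3 [0.716 0.716 0.716] 1701
-0.25 [0.714 0.715 0.716] 1467
-0.2 [0.701 0.703 0.703] 1991
-0.15 [0.702 0.702 0.702] 1875
0.5
-0.65 [0.301 0.301 0.301] 37
-0.5 [0.855 0.855 0.856] 15
-0.45 [0.785 0.788 0.792] 170
-0.4 [0.792 0.794 0.795] 673
-0.35 [0.803 0.805 0.805] 389
-0.3 [0.855 0.856 0.856] 81
[ 0.32748595 -0.59504358  0.37229519]
cam in tool [ 0.00050711 -0.07610141 -0.11999519] axis [-0.00188382  0.30142213  0.95343823]
```

step_arm(targets=[[-28,-32,0,1.5,0],[-56,-65,0,3,0],[-84,-97,0,4.5,0],[-112,-130,0,6,0],[-141,-162,0,7.5,0],[-169,-195,0,9,0],[-197,-227,0,10.5,0],[-225,-260,0,12,0],[-253,-292,0,13.5,0],[-281,-325,0,15,0],[-281,-325,0,15,0],[-281,-325,0,15,0]], newtons=40)

```text
t: 1.15
eef_pos: [0.4528, -0.2358, 0.2533]
tool_rot: [-0.001, 0.754, -0.657, -0.0]
contact_force: [-0.5, 0.3, 0.3]
gripper_width: 0.997
```

```bash
cat > snap.py <<'E'
import sys
from station import bot
import cv2,numpy as np
tag=sys.argv[1]
o=bot.get_obs()
for k in ["t","eef_pos","tool_rot","contact_force","gripper_width"]: print(k,np.round(o[k],4))
for n in sys.argv[2:]:
    c=bot.read_camera(n)
    cv2.imwrite(f"pics/{n}{tag}.png",c["frame"][:,:,::-1])
    np.savez(f"{n}{tag}.npz",eef=o["eef_pos"],rot=o["tool_rot"],**c)
E
python3 snap.py 1 wrist
```

```text
t 1.15
eef_pos [ 0.4528 -0.2358  0.2533]
tool_rot [-8.000e-04  7.538e-01 -6.571e-01 -2.000e-04]
contact_force [-0.4972  0.2668  0.2848]
gripper_width 0.9971
```

View pics/wrist1.png

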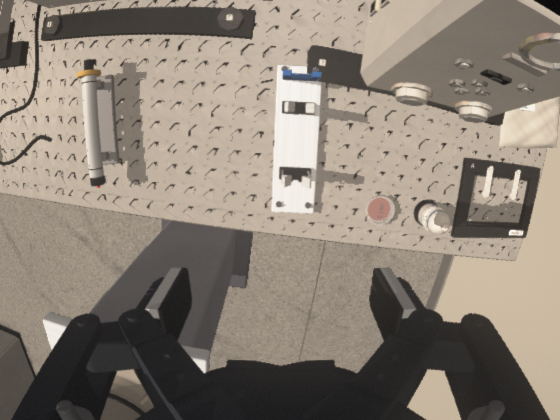

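The wrist view shows the tube at (93,130) with its collar at (88,73), and the mount at (297,140) with the stop at (303,74) and clips at (298,107) and (295,176). I'll zoom in on both.

```bash
python3 - <<'E'
import cv2,numpy as np
im=cv2.imread("pics/wrist1.png")
cv2.imwrite("pics/w1m.png",cv2.resize(im[60:220,260:340],None,fx=5,fy=3.7,interpolation=cv2.INTER_CUBIC))
cv2.imwrite("pics/w1t.png",cv2.resize(im[50:200,60:140],None,fx=5,fy=4,interpolation=cv2.INTER_CUBIC))
E
```

```text
(no output)
```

View pics/w1m.png

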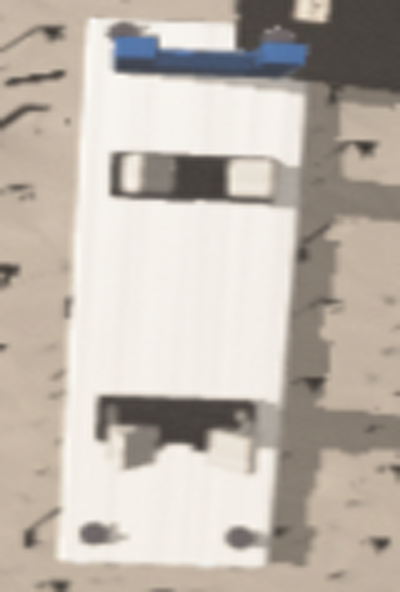

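View pics/w1t.png

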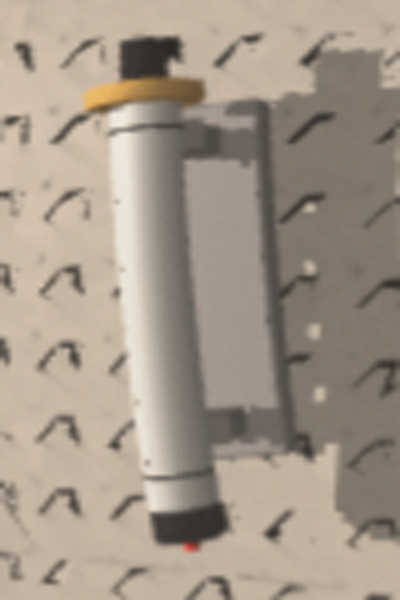

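```bash
cat > mount.py <<'E'
import sys,numpy as np,cv2
from h import *
c=dict(np.load(sys.argv[1]));W='wrist' in sys.argv[1]
x0,x1,y0,y1=map(int,sys.argv[2:6])
im=c["frame"];hsv=cv2.cvtColor(im,cv2.COLOR_RGB2HSV)
m=((hsv[...,2]>205)&(hsv[...,1]<25)).astype(np.uint8)
k=np.zeros_like(m);k[y0:y1,x0:x1]=m[y0:y1,x0:x1]
k=cv2.morphologyEx(k,cv2.MORPH_OPEN,np.ones((3,3)))
cs,_=cv2.findContours(k,cv2.RETR_EXTERNAL,cv2.CHAIN_APPROX_NONE)
ct=max(cs,key=cv2.contourArea)[:,0,:]
rf=wray if W else ray
X=np.array([onz(rf(c,*p),.01)[:2] for p in ct])
r=cv2.minAreaRect((X*1000).astype(np.float32));print("rect mm",r)
# edges: long sides by line fit in initial frame
b=cv2.boxPoints(r);e=b[1]-b[0] if np.linalg.norm(b[1]-b[0])>np.linalg.norm(b[2]-b[1]) else b[2]-b[1]
e=e/np.linalg.norm(e);e=e*np.sign(e[0]);n=np.array([-e[1],e[0]]);q=X*1000-np.array(r[0])
s,t=q@e,q@n
for sg in (1,-1):
    g=(t*sg>20)&(abs(s)<70); p=np.polyfit(s[g],t[g],1);res=t[g]-np.polyval(p,s[g])
    g2=np.where(g)[0][abs(res)<1.2];p=np.polyfit(s[g2],t[g2],1);print("side",sg,p,len(g2))
for sg in (1,-1):
    g=(s*sg>75)&(abs(t)<22);print("end",sg,np.median(s[g]),len(s[g]))
print("yaw",np.degrees(np.arctan2(e[1],e[0])))
mm=hsv[...,0];bl=((mm>100)&(mm<125)&(hsv[...,1]>120)).astype(np.uint8)
kk=np.zeros_like(m);kk[max(0,y0-10):y1,x0:x1]=bl[max(0,y0-10):y1,x0:x1];v,u=np.nonzero(kk);print("blue bbox",u.min(),u.max(),v.min(),v.max())
E
python3 mount.py wrist1.npz 255 345 55 225; python3 mount.py top0.npz 335 385 170 260
```

```text
rect mm ((498.5076904296875, -246.9298095703125), (167.54905700683594, 48.485111236572266), 5.42013692855835)
side 1 [3.86653779e-04 2.36048635e+01] 123
side -1 [-1.92799663e-05 -2.35851619e+01] 98
end 1 80.31502228249803 9
end -1 -83.0734216857838 45
yaw 5.420137
blue bbox 284 319 71 76
rect mm ((434.3655090332031, -251.08822631835938), (37.57744216918945, 45.85213088989258), 5.712680339813232)Traceback (most recent call last):
  File "mount.py", line 19, in <module>
    g=(t*sg>20)&(abs(s)<70); p=np.polyfit(s[g],t[g],1);res=t[g]-np.polyval(p,s[g])
                               ~~~~~~~~~~^^^^^^^^^^^^^
    raise TypeError("expected non-empty vector for x")
TypeError: expected non-empty vector for x
```

```bash
cat > tube.py <<'E'
import sys,numpy as np,cv2
from h import *
# segments: given image pts on left/right silhouette edges of barrel -> axis
c=dict(np.load(sys.argv[1]))
a=np.array(eval(sys.argv[2]),float)
for p in a: print(p,onz(wray(c,*p),float(sys.argv[3])).round(4))
E
python3 tube.py wrist1.npz "[[88.5,73],[97,181],[89.7,66],[97,188]]" .034; python3 - <<'E'
from h import *
c=dict(np.load("wrist1.npz"));print(-c["R"].T@c["t"])
E
```

```text
[88.5 73. ] [0.5567 0.0012 0.034 ]
[ 97. 181.] [ 0.4291 -0.0184  0.034 ]
[89.7 66. ] [0.565  0.0006 0.034 ]
[ 97. 188.] [ 0.4205 -0.0183  0.034 ]
[ 0.52821891 -0.22607955  0.37329778]
```

step_arm(targets=[[-38,-5,8,0,0],[-76,-10,16,0,0],[-113,-16,25,0,0],[-151,-21,33,0,0],[-189,-26,41,0,0],[-226,-31,50,0,0],[-226,-31,50,0,0],[-226,-31,50,0,0],[-226,-31,50,0,0]])

```text
t: 1.95
eef_pos: [0.4523, -0.0144, 0.2032]
tool_rot: [0.0, 0.75, -0.661, 0.0]
contact_force: [-0.2, -0.4, 0.7]
gripper_width: 0.998
```

```bash
python3 snap.py 2 wrist; python3 -c "
import cv2
im=cv2.imread('pics/wrist2.png');cv2.imwrite('pics/w2.png',im)"
```

```text
t 1.95
eef_pos [ 0.4523 -0.0144  0.2032]
tool_rot [ 5.000e-04  7.505e-01 -6.609e-01  2.000e-04]
contact_force [-0.2184 -0.4127  0.737 ]
gripper_width 0.9984
```

View pics/wrist2.png

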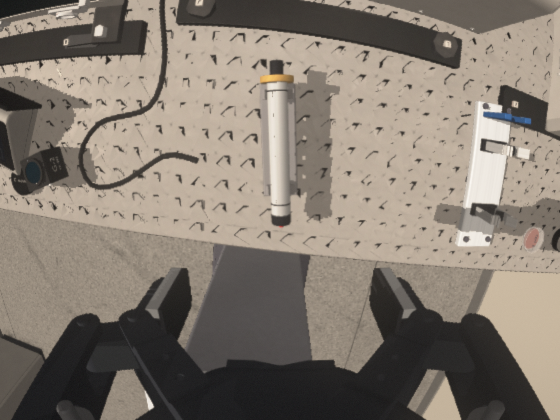

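```bash
python3 - <<'E'
import numpy as np,cv2
from h import *
c=dict(np.load("wrist2.npz"));im=c["frame"]
hsv=cv2.cvtColor(im,cv2.COLOR_RGB2HSV)
cv2.imwrite("pics/w2t.png",cv2.resize(im[55:235,245:315,::-1],None,fx=5,fy=3.3,interpolation=cv2.INTER_CUBIC))
y=((hsv[...,0]>12)&(hsv[...,0]<28)&(hsv[...,1]>120)&(hsv[...,2]>100));y[:60]=0;y[95:]=0;y[:,:250]=0;y[:,310:]=0
v,u=np.nonzero(y);print("collar",u.min(),u.max(),v.min(),v.max())
for r in [100,120,150,180,200]: print(r,im[r,254:306].mean(-1).astype(int).tolist())
E
```

```text
collar 260 292 74 82
100 [175, 174, 173, 174, 172, 165, 159, 157, 155, 152, 152, 151, 153, 180, 212, 220, 225, 228, 229, 227, 224, 221, 219, 216, 206, 195, 185, 174, 164, 151, 141, 128, 118, 108, 105, 107, 106, 107, 105, 104, 98, 100, 119, 121, 122, 121, 122, 120, 120, 120, 120, 120]
120 [177, 177, 177, 176, 176, 175, 163, 159, 156, 154, 154, 153, 154, 158, 195, 217, 222, 226, 228, 227, 224, 219, 218, 214, 207, 197, 186, 176, 165, 155, 144, 132, 122, 115, 131, 148, 150, 150, 150, 149, 129, 106, 111, 108, 85, 67, 80, 109, 117, 128, 160, 159]
150 [176, 176, 176, 176, 176, 176, 174, 173, 164, 157, 153, 151, 152, 152, 160, 189, 219, 224, 226, 228, 226, 223, 218, 213, 209, 202, 190, 181, 170, 160, 148, 138, 128, 120, 120, 135, 148, 148, 149, 148, 142, 120, 102, 109, 115, 115, 116, 116, 116, 116, 117, 117]
180 [175, 175, 175, 176, 175, 174, 173, 173, 170, 158, 157, 151, 150, 150, 150, 159, 187, 219, 225, 226, 228, 225, 220, 213, 206, 203, 195, 183, 174, 164, 153, 142, 133, 124, 116, 111, 117, 119, 123, 131, 142, 133, 111, 109, 118, 118, 117, 118, 119, 117, 118, 118]
200 [176, 175, 174, 177, 176, 177, 176, 178, 177, 178, 177, 175, 174, 173, 173, 172, 179, 200, 222, 225, 227, 217, 198, 212, 209, 203, 198, 189, 179, 168, 155, 146, 135, 126, 119, 124, 148, 172, 175, 175, 176, 175, 174, 175, 174, 174, 175, 176, 178, 179, 176, 160]
```

View pics/w2t.png

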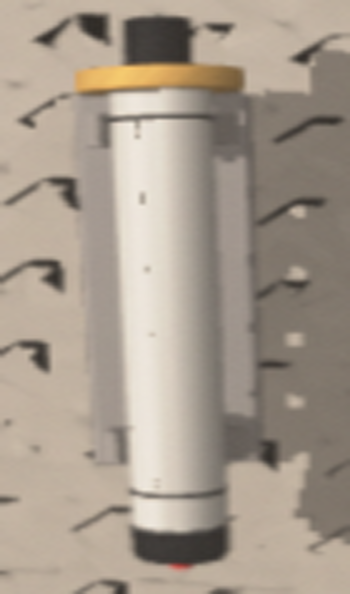

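```bash
python3 tube.py wrist2.npz "[[277.3,100],[277.9,120],[279,150],[279.7,180],[280.1,200],[276,78]]" .034; echo; python3 tube.py wrist2.npz "[[280.4,214.7],[280.4,225.2],[276.5,81.8]]" .043;python3 tube.py wrist2.npz "[[276.5,75]]" .049;python3 mount.py wrist2.npz 440 535 95 255
```

```text
[277.3 100. ] [ 0.5374 -0.0015  0.034 ]
[277.9 120. ] [ 0.5198 -0.0043  0.034 ]
[279. 150.] [ 0.4933 -0.0086  0.034 ]
[279.7 180. ] [ 0.4662 -0.0127  0.034 ]
[280.1 200. ] [ 0.4475 -0.0154  0.034 ]
[276.  78.] [0.5567 0.0021 0.034 ]

[280.4 214.7] [ 0.4363 -0.0171  0.043 ]
[280.4 225.2] [ 0.4262 -0.0184  0.043 ]
[276.5  81.8] [0.5526 0.001  0.043 ]
[276.5  75. ] [0.5578 0.0016 0.049 ]
rect mm ((521.558837890625, -241.777587890625), (118.95265197753906, 52.3276252746582), 5.054653644561768)
side 1 [-8.33636774e-03  2.47479008e+01] 106
side -1 [ 5.29497551e-03 -2.51229632e+01] 65
end 1 nan 0
end -1 nan 0
yaw 5.0546703
blue bbox 484 530 113 123
  return _methods._mean(a, axis=axis, dtype=dtype,
  ret = ret.dtype.type(ret / rcount)
```

step_arm(targets=[[0,-15,20,-0.5,0],[-1,-30,45,-1,0],[-1,-46,70,-1.5,0],[-1,-46,90,-1.5,0],[-1,-46,90,-1.5,0],[-1,-46,90,-1.5,0],[-1,-46,90,-1.5,0],[-1,-46,90,-1.5,0]], newtons=90)

```text
t: 2.67
eef_pos: [0.4984, -0.0063, 0.1148]
tool_rot: [-0.001, 0.759, -0.651, 0.001]
contact_force: [-0.2, -0.1, 0.7]
gripper_width: 1.001
```

```bash
python3 snap.py 3 wrist
```

```text
t 2.6667
eef_pos [ 0.4984 -0.0063  0.1148]
tool_rot [-6.000e-04  7.593e-01 -6.507e-01  1.000e-03]
contact_force [-0.1928 -0.1234  0.7492]
gripper_width 1.0012
```

View pics/wrist3.png

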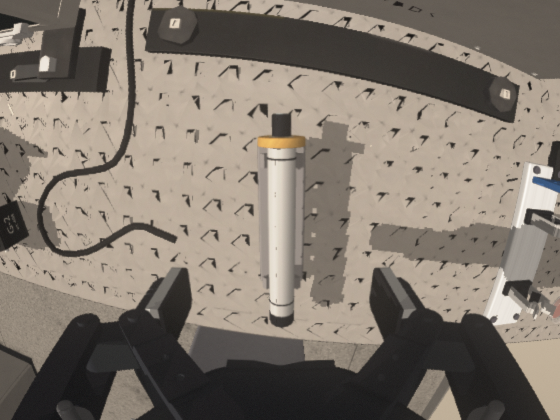

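```bash
python3 - <<'E'
import numpy as np,cv2
from h import *
c=dict(np.load("wrist3.npz"));im=c["frame"]
for r in [160,175,200,230,260,290]: print(r,im[r,258:304].mean(-1).astype(int).tolist())
print(im[290:335,281].mean(-1).astype(int).tolist())
print(im[128:165,281].tolist())
E
```

```text
160 [160, 157, 159, 160, 159, 152, 115, 96, 104, 145, 186, 186, 180, 159, 159, 159, 140, 121, 146, 142, 125, 122, 121, 120, 116, 111, 109, 111, 116, 115, 111, 107, 105, 102, 102, 100, 104, 98, 92, 90, 92, 90, 92, 90, 92, 93]
175 [147, 155, 150, 148, 149, 150, 149, 149, 152, 169, 198, 215, 217, 220, 223, 225, 225, 224, 221, 218, 215, 214, 213, 209, 204, 197, 189, 182, 176, 170, 162, 154, 146, 137, 128, 123, 115, 117, 135, 144, 145, 146, 144, 144, 136, 118]
200 [159, 159, 154, 149, 149, 149, 149, 149, 149, 162, 194, 214, 217, 220, 222, 225, 225, 222, 220, 217, 214, 211, 209, 206, 200, 192, 187, 179, 173, 166, 158, 151, 141, 133, 125, 119, 115, 120, 142, 145, 146, 146, 145, 145, 132, 110]
230 [166, 153, 155, 150, 148, 147, 147, 147, 147, 152, 174, 204, 216, 218, 222, 223, 224, 222, 219, 215, 211, 208, 206, 201, 196, 189, 182, 175, 169, 161, 152, 144, 136, 128, 122, 116, 114, 129, 144, 143, 144, 144, 144, 136, 114, 96]
260 [172, 169, 157, 152, 147, 147, 145, 146, 146, 149, 162, 196, 217, 219, 221, 224, 223, 222, 218, 214, 208, 205, 202, 199, 192, 185, 178, 171, 163, 156, 149, 138, 131, 1
[... 404 characters left out ...]
 192, 192, 193, 192, 189, 161, 100, 62, 55, 54, 55, 53, 54, 54, 53, 55, 78, 140, 165, 171, 172, 172, 171, 171]
[[62, 57, 54], [61, 57, 54], [63, 59, 55], [62, 58, 53], [60, 57, 53], [63, 58, 55], [61, 58, 53], [61, 56, 53], [75, 66, 56], [111, 90, 64], [180, 139, 80], [223, 172, 96], [227, 178, 99], [225, 175, 98], [222, 171, 95], [222, 170, 96], [220, 168, 94], [219, 167, 94], [217, 165, 93], [209, 161, 96], [193, 169, 135], [217, 205, 189], [222, 214, 199], [223, 216, 201], [223, 215, 201], [223, 214, 201], [222, 215, 200], [222, 213, 199], [223, 214, 201], [221, 211, 197], [195, 184, 172], [108, 101, 95], [127, 120, 113], [195, 185, 173], [220, 211, 196], [221, 213, 199], [222, 214, 198]]
```

```bash
python3 tube.py wrist3.npz "[[281.5,175],[281.5,290]]" .034;python3 tube.py wrist3.npz "[[281.5,316.5],[281.5,327.4],[281.5,148]]" .043;python3 tube.py wrist3.npz "[[281.5,137.5]]" .049
```

```text
[281.5 175. ] [ 0.5347 -0.002   0.034 ]
[281.5 290. ] [ 0.4526 -0.0148  0.034 ]
[281.5 316.5] [ 0.4357 -0.0174  0.043 ]
[281.5 327.4] [ 0.4257 -0.019   0.043 ]
[281.5 148. ] [0.5525 0.0008 0.043 ]
[281.5 137.5] [0.5592 0.0019 0.049 ]
```

step_arm(targets=[[1,1,25,0,0],[1,1,50,0,0],[1,1,65,0,0],[1,1,73,0,0],[1,1,77,0,0],[1,1,77,0,0],[1,1,77,0,0]])

```text
t: 3.3
eef_pos: [0.4977, -0.0066, 0.0372]
tool_rot: [-0.0, 0.76, -0.65, 0.001]
contact_force: [-0.3, 0.1, -0.5]
gripper_width: 0.996
```

```bash
python3 snap.py 4 wrist
```

```text
t 3.3
eef_pos [ 0.4977 -0.0066  0.0372]
tool_rot [-5.000e-04  7.598e-01 -6.502e-01  6.000e-04]
contact_force [-0.3194  0.1066 -0.5232]
gripper_width 0.996
```

View pics/wrist4.png

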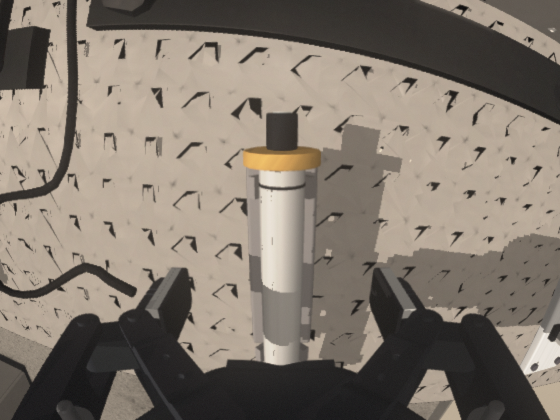

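The tube axis is at u≈282, midway between the pads (188 and 372), so I'll close the jaws.

step_arm(targets=[[0,0,0,0,0.3],[0,0,0,0,0.6],[0,0,0,0,0.8],[0,0,0,0,1],[0,0,0,0,1],[0,0,0,0,1],[0,0,0,0,1],[0,0,0,0,1],[0,0,0,0,1]], newtons=90)

```text
t: 4.1
eef_pos: [0.4971, -0.0072, 0.0366]
tool_rot: [0.0, 0.76, -0.65, 0.0]
contact_force: [-0.8, -2.6, 5.9]
gripper_width: 0.179
```

```bash
python3 snap.py 5 wrist
```

```text
t 4.1
eef_pos [ 0.4971 -0.0072  0.0366]
tool_rot [ 2.000e-04  7.596e-01 -6.503e-01  3.000e-04]
contact_force [-0.7892 -2.6211  5.9423]
gripper_width 0.1789
```

View pics/wrist5.png

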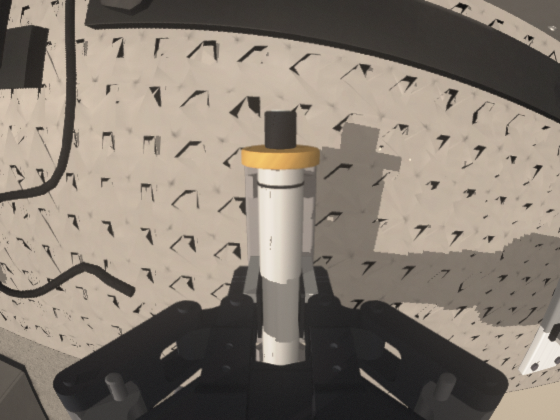

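step_arm(targets=[[0,0,-8,0,1],[0,0,-25,0,1],[0,0,-50,0,1],[0,0,-75,0,1],[0,0,-100,0,1],[20,3,-105,0.5,1],[50,9,-105,1,1],[80,14,-105,1.5,1],[110,19,-105,2,1],[140,24,-105,2.5,1],[170,29,-105,3,1],[200,34,-105,3.4,1],[222,38,-105,3.4,1],[237,41,-105,3.4,1],[237,41,-105,3.4,1],[237,41,-105,3.4,1],[237,41,-105,3.4,1],[237,41,-105,3.4,1]])

```text
t: 5.65
eef_pos: [0.4933, -0.2453, 0.1413]
tool_rot: [-0.0, 0.741, -0.672, -0.0]
contact_force: [0.4, 0.2, -2.3]
gripper_width: 0.176
```

```bash
python3 snap.py 6 wrist top scene
```

```text
t 5.65
eef_pos [ 0.4933 -0.2453  0.1413]
tool_rot [-3.000e-04  7.409e-01 -6.716e-01 -4.000e-04]
contact_force [ 0.3854  0.2327 -2.2644]
gripper_width 0.1762
```

View pics/wrist6.png

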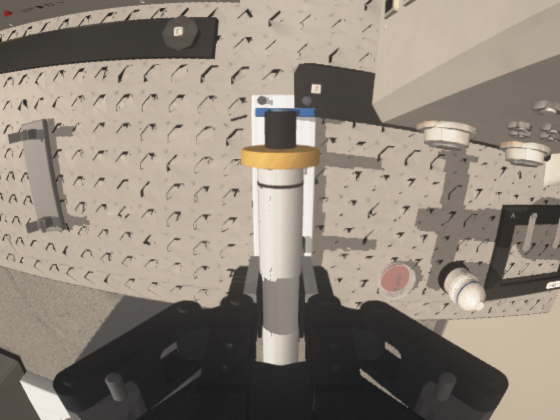

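The tube is held straight and the mount lies right under it (plate edges at u≈254 and 314, stop at v≈112). I'll measure the mount position from this view.

```bash
python3 - <<'E'
import numpy as np,cv2
from h import *
c=dict(np.load("wrist6.npz"));im=c["frame"]
cv2.imwrite("pics/w6.png",cv2.resize(im[85:285,235:335,::-1],None,fx=4,fy=3,interpolation=cv2.INTER_CUBIC))
g=im.astype(int).mean(-1)
L=[];R=[]
for r in list(range(122,145,3))+list(range(175,255,5)):
    a=g[r,240:262];b=g[r,302:326]
    da=np.diff(a);db=np.diff(b)
    u1=240+np.argmax(da)+.5; u2=302+np.argmin(db)+.5
    p,q=onz(wray(c,u1,r),.01),onz(wray(c,u2,r),.01)
    L.append(p);R.append(q);print(r,u1,u2,da.max(),db.min(),p[:2].round(4),q[:2].round(4))
E
```

```text
122 251.5 314.5 26.333333333333343 -50.0 [ 0.5589 -0.2171] [ 0.5636 -0.2651]
125 251.5 314.5 28.333333333333343 -53.66666666666666 [ 0.5565 -0.2173] [ 0.5613 -0.2654]
128 251.5 314.5 30.666666666666686 -54.33333333333334 [ 0.5542 -0.2175] [ 0.559  -0.2656]
131 251.5 314.5 33.666666666666686 -52.0 [ 0.5519 -0.2177] [ 0.5567 -0.2659]
134 251.5 314.5 37.0 -54.33333333333334 [ 0.5496 -0.2179] [ 0.5544 -0.2662]
137 251.5 314.5 38.33333333333334 -53.0 [ 0.5472 -0.2181] [ 0.5521 -0.2664]
140 251.5 314.5 45.33333333333334 -52.666666666666686 [ 0.5449 -0.2183] [ 0.5497 -0.2667]
143 251.5 314.5 46.33333333333334 -53.333333333333314 [ 0.5426 -0.2185] [ 0.5474 -0.267 ]
175 252.5 313.5 29.333333333333314 -52.0 [ 0.5174 -0.2213] [ 0.5221 -0.2692]
180 252.5 313.5 33.0 -64.66666666666666 [ 0.5134 -0.2216] [ 0.5181 -0.2697]
185 252.5 313.5 34.666666666666686 -51.333333333333314 [ 0.5093 -0.222 ] [ 0.5141 -0.2702]
190 252.5 313.5 39.0 -46.0 [ 0.5052 -0.2223] [ 0.51   -0.2707]
195 252.5 313.5 33.666666666666686 -42.0 [ 0.5011 -0.2226] [ 0.5059 -0.2712]
200 252.5 312.5 54.33333333333334 -47.33333333333334 [ 0.497  -0.2229] [ 0.5017 -0.2709]
205 252.5 312.5 73.0 -52.0 [ 0.4928 -0.2232] [ 0.4975 -0.2714]
210 252.5 312.5 33.0 -50.66666666666666 [ 0.4885 -0.2235] [ 0.4933 -0.272 ]
215 252.5 312.5 31.0 -47.66666666666666 [ 0.4843 -0.2238] [ 0.4891 -0.2725]
220 252.5 312.5 32.66666666666666 -45.0 [ 0.48   -0.2241] [ 0.4848 -0.2731]
225 253.5 311.5 39.0 -43.0 [ 0.4757 -0.2252] [ 0.4804 -0.2728]
230 253.5 311.5 32.666666666666686 -49.33333333333334 [ 0.4713 -0.2256] [ 0.476  -0.2734]
235 253.5 311.5 35.66666666666666 -52.0 [ 0.4668 -0.2259] [ 0.4716 -0.274 ]
240 253.5 302.5 35.0 -19.0 [ 0.4623 -0.2262] [ 0.4664 -0.267 ]
245 253.5 302.5 37.333333333333314 -21.0 [ 0.4578 -0.2265] [ 0.4618 -0.2676]
250 253.5 311.5 37.0 -15.666666666666686 [ 0.4531 -0.2268] [ 0.4579 -0.2758]
```

View pics/w6.png

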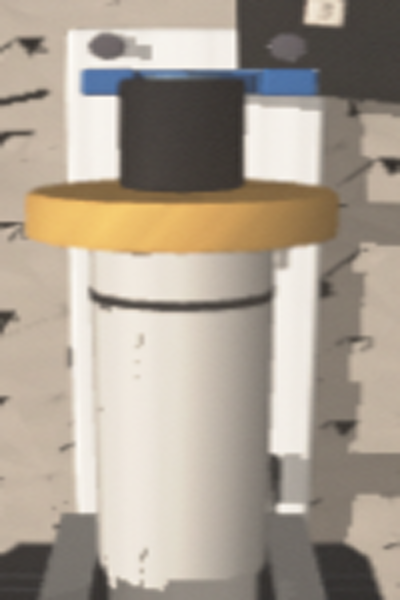

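View pics/scene6.png

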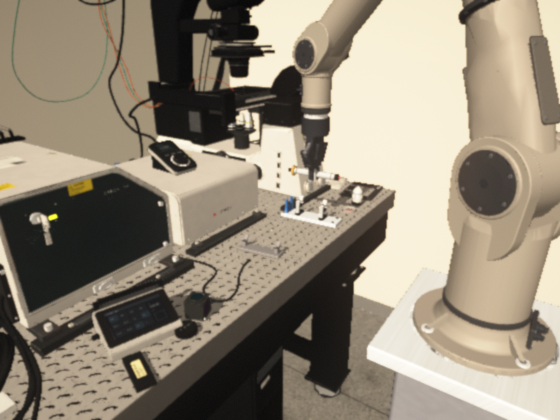

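```bash
python3 - <<'E'
import numpy as np,cv2
from h import *
c=dict(np.load("wrist6.npz"));im=c["frame"];g=im.astype(int).mean(-1)
z=.1413-.003
P=[]
for r in list(range(195,255,8)):
    a=g[r,250:270];b=g[r,290:310]
    u1=250+np.argmax(np.diff(a)*(np.arange(19)>5))+.5
    print(r,g[r,254:264].astype(int),g[r,294:308].astype(int))
y=cv2.cvtColor(im,cv2.COLOR_RGB2HSV);m=(y[...,0]>12)&(y[...,0]<28)&(y[...,1]>110)&(y[...,2]>100);m[:140]=0;m[175:]=0;m[:,:230]=0;m[:,330:]=0
v,u=np.nonzero(m)
for r in range(150,168,2):
    s=u[v==r]; print(r,s.min(),s.max())
E
```

```text
195 [240 235 235 227 201 213 224 225 225 227] [159 153 146 143 139 133 128 124 135 194 235 237 238 237]
203 [238 236 234 226 199 212 224 224 226 226] [157 152 145 142 136 131 127 122 134 191 235 237 237 236]
211 [240 236 235 228 206 210 223 224 225 226] [157 152 146 140 136 131 125 124 146 205 234 237 236 236]
219 [242 238 235 230 213 208 220 224 225 227] [155 150 143 140 133 130 124 122 162 221 235 237 238 235]
227 [242 239 235 232 220 208 219 223 225 226] [154 148 143 138 134 128 122 122 162 222 235 237 237 236]
235 [242 239 235 233 221 203 217 223 225 225] [152 146 141 134 130 126 120 123 177 227 234 237 234 232]
243 [234 240 236 236 229 200 213 222 224 225] [150 144 139 135 131 125 120 111  92  63  75 127 163 166]
251 [225 240 237 235 231 207 211 222 224 226] [148 142 137 132 128 123 119 115 111  95  95 139 164 166]
150 242 318
152 242 318
154 242 318
156 242 318
158 242 318
160 241 318
162 242 317
164 243 315
166 248 307
```

```bash
python3 tube.py wrist6.npz "[[280.3,195],[280.2,235],[280,157]]" .1383;python3 tube.py wrist6.npz "[[280,149]]" .1533; python3 tube.py wrist6.npz "[[271,118],[303,117.5]]" .052; python3 - <<'E'
import numpy as np
c=np.load("wrist6.npz");im=c["frame"]
for u in (258,262,268,302,306,310): print(u,[tuple(x) for x in im[104:120,u].tolist()])
E
```

```text
[280.3 195. ] [ 0.5369 -0.2416  0.1383]
[280.2 235. ] [ 0.5202 -0.2432  0.1383]
[280. 157.] [ 0.5518 -0.24    0.1383]
[280. 149.] [ 0.5566 -0.2395  0.1533]
[271. 118.] [ 0.5642 -0.2328  0.052 ]
[303.  117.5] [ 0.5666 -0.253   0.052 ]
258 [(236, 232, 225), (245, 242, 236), (245, 241, 236), (217, 216, 211), (109, 131, 168), (84, 118, 169), (84, 117, 168), (85, 118, 168), (83, 117, 166), (82, 116, 166), (84, 117, 166), (81, 112, 158), (117, 127, 150), (238, 233, 227), (246, 242, 236), (246, 242, 237)]
262 [(147, 139, 136), (231, 225, 220), (243, 239, 233), (213, 210, 208), (109, 130, 168), (86, 120, 170), (84, 119, 169), (83, 118, 166), (84, 118, 166), (83, 117, 166), (85, 117, 164), (82, 112, 157), (116, 126, 149), (239, 234, 229), (245, 241, 235), (246, 241, 236)]
268 [(232, 227, 220), (243, 239, 233), (244, 240, 235), (234, 229, 224), (124, 132, 147), (75, 91, 118), (68, 79, 102), (65, 67, 74), (67, 63, 60), (69, 64, 60), (69, 64, 61), (68, 63, 60), (68, 63, 60), (69, 64, 61), (69, 64, 60), (68, 63, 59)]
302 [(72, 68, 63), (71, 66, 61), (71, 67, 61), (71, 73, 78), (77, 109, 152), (79, 117, 168), (82, 119, 171), (82, 117, 169), (80, 116, 168), (80, 115, 166), (80, 117, 166), (78, 113, 162), (91, 111, 144), (163, 160, 158), (174, 168, 161), (177, 171, 163)]
306 [(99, 93, 93), (82, 76, 74), (72, 66, 63), (72, 73, 79), (75, 105, 148), (80, 117, 167), (78, 116, 168), (80, 116, 167), (78, 116, 167), (79, 115, 166), (80, 115, 165), (80, 114, 161), (90, 110, 144), (163, 159, 159), (180, 173, 166), (180, 173, 166)]
310 [(73, 68, 64), (73, 67, 64), (69, 65, 61), (71, 71, 77), (75, 102, 142), (79, 115, 164), (77, 115, 165), (77, 114, 164), (78, 113, 164), (79, 114, 164), (77, 113, 163), (77, 111, 159), (87, 109, 143), (152, 150, 151), (169, 163, 157), (171, 165, 158)]
```

step_arm(targets=[[1,0,15,0,1],[2,0,35,0,1],[2,0,55,0,1],[2,0,66,0,1],[2,0,70,0,1],[2,0,70,0,1],[2,0,70,0,1],[2,0,70,0,1]])

```text
t: 6.47
eef_pos: [0.494, -0.2493, 0.0723]
tool_rot: [-0.0, 0.74, -0.672, 0.001]
contact_force: [0.3, 0.3, -0.7]
gripper_width: 0.181
```

```bash
python3 snap.py 7 wrist top scene; python3 - <<'E'
import cv2,numpy as np
a=cv2.imread("pics/wrist7.png")[90:290,225:335];cv2.imwrite("pics/w7.png",cv2.resize(a,None,fx=5,fy=3,interpolation=cv2.INTER_CUBIC))
a=cv2.imread("pics/top7.png")[165:265,325:400];b=cv2.imread("pics/scene7.png")[180:240,270:350]
cv2.imwrite("pics/ts7.png",np.hstack([cv2.resize(a,(450,600),interpolation=cv2.INTER_CUBIC)[:, :350],cv2.resize(b,(450,600),interpolation=cv2.INTER_CUBIC)]))
E
```

```text
t 6.4667
eef_pos [ 0.494  -0.2493  0.0723]
tool_rot [-3.000e-04  7.402e-01 -6.724e-01  8.000e-04]
contact_force [ 0.3342  0.3057 -0.7296]
gripper_width 0.1811
```

View pics/w7.png

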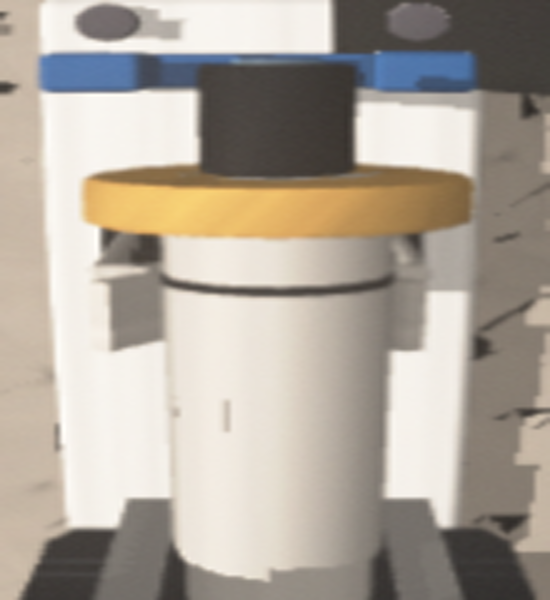

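View pics/ts7.png

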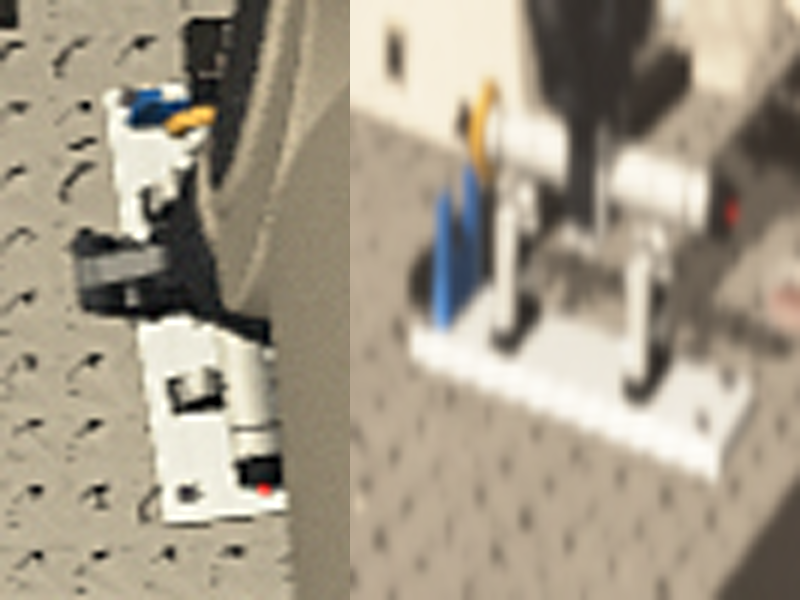

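The clip leaves (mid u≈278) and the stop (mid u≈276.5) sit left of the tube axis (u≈280.3), so the tube is about 1.5 mm off to the right. I'll correct for that and re-check.

step_arm(targets=[[-1.5,0,0,0,1],[-1.5,0,0,0,1],[-1.5,0,0,0,1],[-1.5,0,0,0,1],[-1.5,0,0,0,1],[-1.5,0,0,0,1]])

```text
t: 7.12
eef_pos: [0.4931, -0.2476, 0.0713]
tool_rot: [0.0, 0.74, -0.672, 0.0]
contact_force: [0.6, 0.3, -1.1]
gripper_width: 0.183
```

```bash
python3 snap.py 8 wrist; python3 - <<'E'
import cv2,numpy as np
a=cv2.imread("pics/wrist8.png")[90:290,225:335];cv2.imwrite("pics/w8.png",cv2.resize(a,None,fx=5,fy=3,interpolation=cv2.INTER_CUBIC))
E
```

```text
t 7.1167
eef_pos [ 0.4931 -0.2476  0.0713]
tool_rot [ 0.      0.7401 -0.6724  0.    ]
contact_force [ 0.5865  0.2544 -1.0598]
gripper_width 0.1832
```

View pics/w8.png

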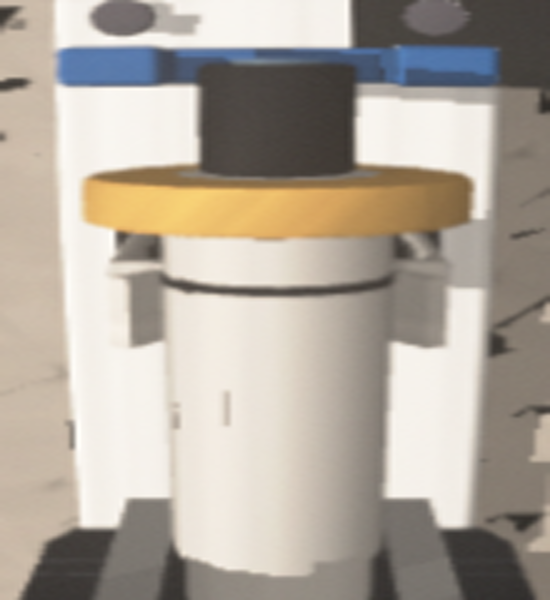

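Now everything is centred (stop, leaves and tube all at u≈280–281). I'll press down slowly and watch the force.

step_arm(targets=[[0,0,2,0,1],[0,0,4,0,1],[0,0,6,0,1],[0,0,8,0,1],[0,0,9,0,1],[0,0,10,0,1],[0,0,11,0,1],[0,0,12,0,1],[0,0,12,0,1]], newtons=110)

```text
t: 7.92
eef_pos: [0.494, -0.2479, 0.0607]
tool_rot: [-0.0, 0.74, -0.672, 0.001]
contact_force: [-2.6, 1.7, 11.0]
gripper_width: 0.174
```

```bash
python3 snap.py 9 wrist
```

```text
t 7.9167
eef_pos [ 0.494  -0.2479  0.0607]
tool_rot [-3.000e-04  7.402e-01 -6.724e-01  9.000e-04]
contact_force [-2.587   1.7067 11.0155]
gripper_width 0.1744
```

step_arm(targets=[[0,0,1,0,1],[0,0,2,0,1],[0,0,3,0,1],[0,0,4,0,1],[0,0,4,0,1]])

```text
t: 8.38
eef_pos: [0.4956, -0.2479, 0.0577]
tool_rot: [-0.001, 0.74, -0.672, 0.002]
contact_force: [-1.7, 1.6, 15.8]
gripper_width: 0.175
```

step_arm(targets=[[0,0,1,0,1],[0,0,2,0,1],[0,0,3,0,1],[0,0,4,0,1],[0,0,4,0,1]])

```text
t: 8.8
eef_pos: [0.4956, -0.2476, 0.0527]
tool_rot: [-0.001, 0.74, -0.672, 0.002]
contact_force: [2.4, 0.6, 5.6]
gripper_width: 0.179
```

step_arm(targets=[[0,0,1,0,1],[0,0,2,0,1],[0,0,3,0,1],[0,0,4,0,1],[0,0,4,0,1]])

```text
t: 9.22
eef_pos: [0.4923, -0.2475, 0.0463]
tool_rot: [0.0, 0.74, -0.672, -0.001]
contact_force: [3.0, -0.0, -9.1]
gripper_width: 0.169
```

step_arm(targets=[[0,0,1,0,1],[0,0,2,0,1],[0,0,2,0,1]])

```text
t: 9.47
eef_pos: [0.492, -0.2477, 0.0448]
tool_rot: [0.001, 0.74, -0.673, -0.001]
contact_force: [-0.2, -0.4, -6.5]
gripper_width: 0.175
```

```bash
python3 snap.py 10 wrist scene; python3 - <<'E'
import cv2,numpy as np
a=cv2.imread("pics/wrist10.png")[90:290,225:335];b=cv2.imread("pics/scene10.png")[180:240,270:350]
cv2.imwrite("pics/w10.png",np.hstack([cv2.resize(a,(400,600),interpolation=cv2.INTER_CUBIC),cv2.resize(b,(400,600),interpolation=cv2.INTER_CUBIC)]))
E
```

```text
t 9.4667
eef_pos [ 0.492  -0.2477  0.0448]
tool_rot [ 6.000e-04  7.400e-01 -6.726e-01 -9.000e-04]
contact_force [-0.2022 -0.3677 -6.5422]
gripper_width 0.1754
```

View pics/w10.png

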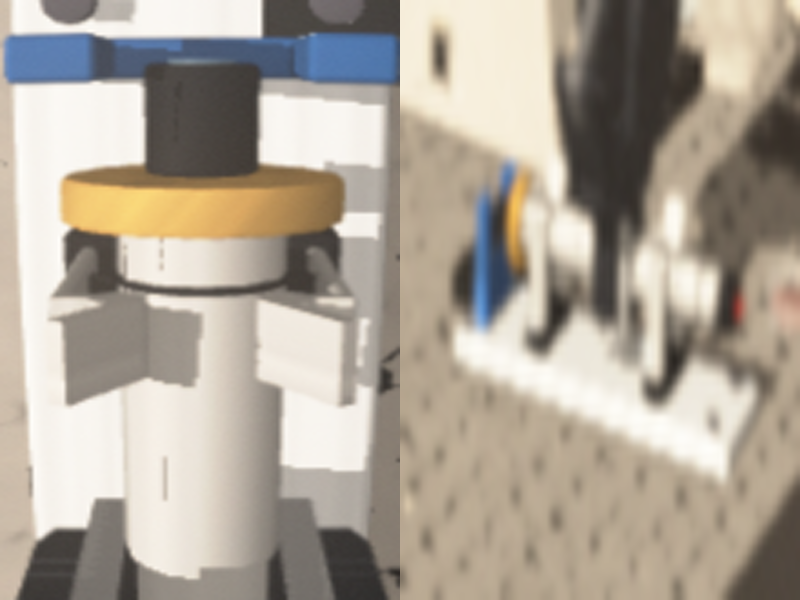

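The lips have snapped over the tube (leaves now above the barrel at both clips), and the clips still pull down with 6.5 N. I'll ease it down to the seat.

step_arm(targets=[[0,0,0.5,0,1],[0,0,1,0,1],[0,0,1,0,1],[0,0,1,0,1]])

```text
t: 9.9
eef_pos: [0.4921, -0.2478, 0.0447]
tool_rot: [0.001, 0.74, -0.673, -0.001]
contact_force: [-4.2, 1.0, 2.9]
gripper_width: 0.176
```

```bash
python3 snap.py 11 wrist; python3 tube.py wrist11.npz "[[280,145],[280,147]]" .057; python3 tube.py wrist11.npz "[[280,117]]" .052;python3 tube.py wrist11.npz "[[280,117]]" .01;python3 -c "
import numpy as np
im=np.load('wrist11.npz')['frame']
print([tuple(x) for x in im[140:172,281].tolist()]);print([tuple(x) for x in im[98:122,245].tolist()])"
```

```text
t 9.9
eef_pos [ 0.4921 -0.2478  0.0447]
tool_rot [ 6.000e-04  7.400e-01 -6.726e-01 -6.000e-04]
contact_force [-4.2248  0.9628  2.9366]
gripper_width 0.1758
[280. 145.] [ 0.5569 -0.242   0.057 ]
[280. 147.] [ 0.5562 -0.2421  0.057 ]
[280. 117.] [ 0.566  -0.2411  0.052 ]
[280. 117.] [ 0.5652 -0.2411  0.01  ]
[(74, 69, 63), (75, 70, 66), (76, 70, 64), (76, 69, 65), (75, 68, 64), (74, 68, 63), (76, 69, 65), (76, 69, 64), (81, 74, 69), (116, 107, 97), (139, 119, 93), (142, 114, 77), (161, 126, 80), (221, 171, 100), (240, 196, 112), (239, 196, 112), (238, 193, 111), (237, 191, 109), (236, 190, 109), (235, 188, 108), (234, 187, 107), (233, 187, 108), (232, 185, 106), (232, 185, 108), (231, 182, 106), (230, 181, 104), (229, 180, 103), (228, 178, 104), (224, 175, 105), (219, 181, 134), (224, 209, 185), (233, 225, 213)]
[(224, 219, 210), (247, 243, 238), (228, 225, 222), (129, 140, 166), (92, 120, 165), (93, 125, 175), (94, 127, 179), (93, 127, 177), (94, 128, 179), (92, 127, 178), (91, 126, 176), (92, 126, 176), (93, 127, 176), (92, 126, 174), (92, 125, 174), (92, 125, 173), (93, 125, 172), (91, 121, 166), (89, 113, 151), (133, 142, 158), (237, 233, 228), (249, 247, 242), (250, 247, 243), (249, 247, 243)]
```

It's seated: z stops at 0.0447 and the force turned positive. The collar gap is about 12 mm. Now the slow slide.

step_arm(targets=[[0,-1,0,0,1],[0,-2,0,0,1],[0,-3,0,0,1],[0,-4,0,0,1],[0,-5,0,0,1],[0,-6,0,0,1],[0,-7,0,0,1]])

```text
t: 10.53
eef_pos: [0.4964, -0.2473, 0.0446]
tool_rot: [0.002, 0.74, -0.673, -0.003]
contact_force: [-11.4, 0.7, 11.2]
gripper_width: 0.176
```

```bash
python3 snap.py 12 wrist
```

```text
t 10.5333
eef_pos [ 0.4964 -0.2473  0.0446]
tool_rot [ 0.0022  0.7397 -0.6729 -0.0026]
contact_force [-11.4025   0.6856  11.2412]
gripper_width 0.176
```

View pics/wrist12.png

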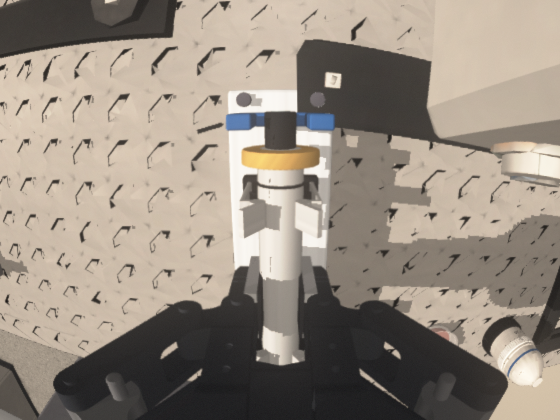

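step_arm(targets=[[0,-0.5,-0.5,0,1],[0,-1,-1,0,1],[0,-1.5,-1.3,0,1],[0,-2,-1.3,0,1],[0,-2.5,-1.3,0,1],[0,-3,-1.3,0,1]])

```text
t: 11.08
eef_pos: [0.5023, -0.2467, 0.045]
tool_rot: [0.0, 0.74, -0.672, -0.001]
contact_force: [-3.7, -1.0, -9.4]
gripper_width: 0.177
```

step_arm(targets=[[0,-0.3,0.3,0,1],[0,-0.6,0.5,0,1],[0,-0.9,0.5,0,1],[0,-1,0.5,0,1]])

```text
t: 11.42
eef_pos: [0.5037, -0.2465, 0.0449]
tool_rot: [0.0, 0.74, -0.672, -0.0]
contact_force: [-3.9, -0.8, -7.7]
gripper_width: 0.174
```

```bash
python3 snap.py 13 wrist; python3 - <<'E'
import cv2,numpy as np
a=cv2.imread("pics/wrist13.png")[90:290,225:345]
cv2.imwrite("pics/w13.png",cv2.resize(a,(600,600),interpolation=cv2.INTER_CUBIC))
E
```

```text
t 11.4167
eef_pos [ 0.5037 -0.2465  0.0449]
tool_rot [ 2.000e-04  7.401e-01 -6.724e-01 -3.000e-04]
contact_force [-3.8534 -0.7841 -7.7277]
gripper_width 0.1741
```

View pics/w13.png

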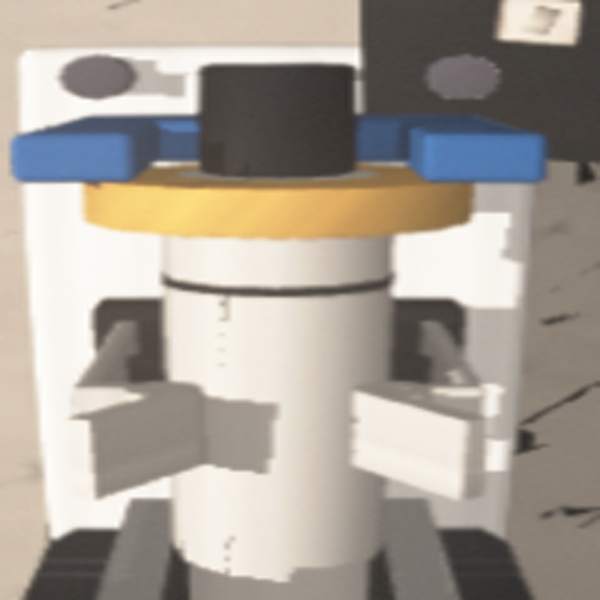

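The collar edge is nearly at the stop, with the sliding drag steady at about 4 N. I'll creep the rest.

step_arm(targets=[[0,-0.3,0.2,0,1],[0,-0.6,0.3,0,1],[0,-0.9,0.3,0,1]])

```text
t: 11.72
eef_pos: [0.5038, -0.2466, 0.0449]
tool_rot: [0.001, 0.74, -0.672, -0.001]
contact_force: [-8.8, -1.1, -3.0]
gripper_width: 0.174
```

step_arm(targets=[[0,-0.3,0,0,1],[0,-0.5,0,0,1],[0,-0.5,0,0,1]])

```text
t: 11.97
eef_pos: [0.5038, -0.2465, 0.0449]
tool_rot: [0.001, 0.74, -0.673, -0.001]
contact_force: [-9.1, -0.4, -2.2]
gripper_width: 0.176
```

step_arm(targets=[[0,-0.3,0,0,1],[0,-0.6,0,0,1],[0,-0.6,0,0,1],[0,-0.6,0,0,1]])

```text
t: 12.3
eef_pos: [0.5038, -0.2465, 0.0449]
tool_rot: [0.001, 0.74, -0.673, -0.002]
contact_force: [-10.5, -0.8, -0.6]
gripper_width: 0.177
```

```bash
python3 snap.py 14 wrist scene; python3 - <<'E'
import cv2,numpy as np
a=cv2.imread("pics/wrist14.png")[90:290,225:345];b=cv2.imread("pics/scene14.png")[180:240,270:350]
cv2.imwrite("pics/w14.png",np.hstack([cv2.resize(a,(400,600),interpolation=cv2.INTER_CUBIC),cv2.resize(b,(400,600),interpolation=cv2.INTER_CUBIC)]))
E
```

```text
t 12.3
eef_pos [ 0.5038 -0.2465  0.0449]
tool_rot [ 0.0013  0.74   -0.6726 -0.0016]
contact_force [-10.5089  -0.7708  -0.5699]
gripper_width 0.1766
```

View pics/w14.png

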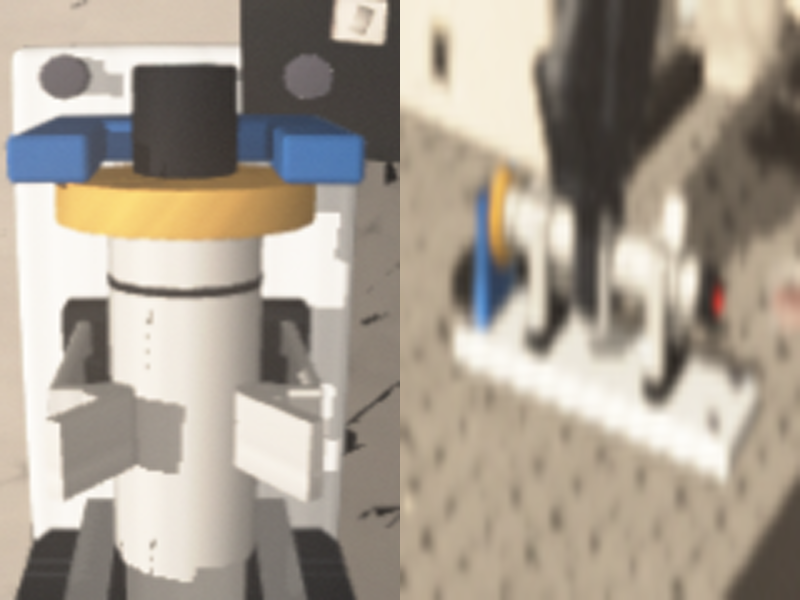

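At 10.5 N along the axis, above the maximum drag, the tube is not moving. So the collar is on the stop. I'll add slightly more and hold for over half a second.

step_arm(targets=[[0,-0.4,0,0,1],[0,-0.8,0,0,1],[0,-0.8,0,0,1],[0,-0.8,0,0,1],[0,-0.8,0,0,1],[0,-0.8,0,0,1],[0,-0.8,0,0,1],[0,-0.8,0,0,1],[0,-0.8,0,0,1]])

```text
t: 13.15
eef_pos: [0.5038, -0.2465, 0.0448]
tool_rot: [0.002, 0.74, -0.673, -0.002]
contact_force: [-12.7, -0.2, 1.5]
gripper_width: 0.178
```

step_arm(targets=[[0,0,0,0,1],[0,0,0,0,1],[0,1,0,0,1],[0,2,0,0,1],[0,3,-0.3,0,1],[0,3,-0.3,0,1],[0,3,-0.3,0,1]])

```text
t: 13.73
eef_pos: [0.5037, -0.2466, 0.045]
tool_rot: [0.0, 0.74, -0.672, -0.0]
contact_force: [-4.2, -0.8, -9.6]
gripper_width: 0.175
```

step_arm(targets=[[0,0.6,0.6,0,1],[0,0.6,0.9,0,1],[0,0.6,0.9,0,1]])

```text
t: 13.98
eef_pos: [0.5038, -0.2465, 0.0449]
tool_rot: [-0.0, 0.74, -0.672, 0.0]
contact_force: [-4.5, -0.2, -2.9]
gripper_width: 0.173
```

step_arm(targets=[[0,0,0,0,0.8],[0,0,0,0,0.6],[0,0,0,0,0.4],[0,0,0,0,0.2],[0,0,0,0,0],[0,0,0,0,0],[0,0,0,0,0],[0,0,0,0,0],[0,0,0,0,0]])

```text
t: 14.73
eef_pos: [0.5034, -0.2467, 0.0442]
tool_rot: [-0.0, 0.74, -0.672, 0.0]
contact_force: [-0.7, 0.2, -0.2]
gripper_width: 1.002
```

```bash
python3 snap.py 15 wrist
```

```text
t 14.7333
eef_pos [ 0.5034 -0.2467  0.0442]
tool_rot [-1.000e-04  7.402e-01 -6.724e-01  1.000e-04]
contact_force [-0.7258  0.2021 -0.2015]
gripper_width 1.002
```

View pics/wrist15.png

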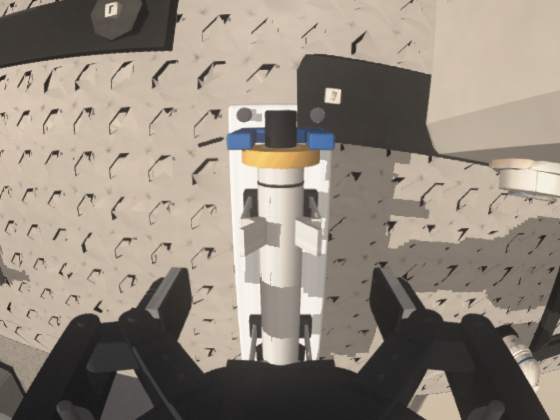

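step_arm(targets=[[0,0,-10,0,0],[0,0,-30,0,0],[0,0,-55,0,0],[0,0,-80,0,0],[0,15,-100,0,0],[0,35,-120,0,0],[0,45,-130,0,0],[0,45,-130,0,0],[0,45,-130,0,0],[0,45,-130,0,0]])

```text
t: 15.62
eef_pos: [0.4589, -0.2506, 0.1741]
tool_rot: [-0.0, 0.74, -0.672, 0.0]
contact_force: [0.4, -0.2, 0.3]
gripper_width: 0.999
```

```bash
python3 snap.py 16 wrist scene top; python3 - <<'E'
import cv2,numpy as np
a=cv2.imread("pics/wrist16.png")[70:270,225:345];b=cv2.imread("pics/scene16.png")[180:240,270:350]
cv2.imwrite("pics/w16.png",np.hstack([cv2.resize(a,(400,600),interpolation=cv2.INTER_CUBIC),cv2.resize(b,(400,600),interpolation=cv2.INTER_CUBIC)]))
E
```

```text
t 15.6167
eef_pos [ 0.4589 -0.2506  0.1741]
tool_rot [-2.000e-04  7.403e-01 -6.723e-01  1.000e-04]
contact_force [ 0.4143 -0.2349  0.265 ]
gripper_width 0.999
```

View pics/w16.png

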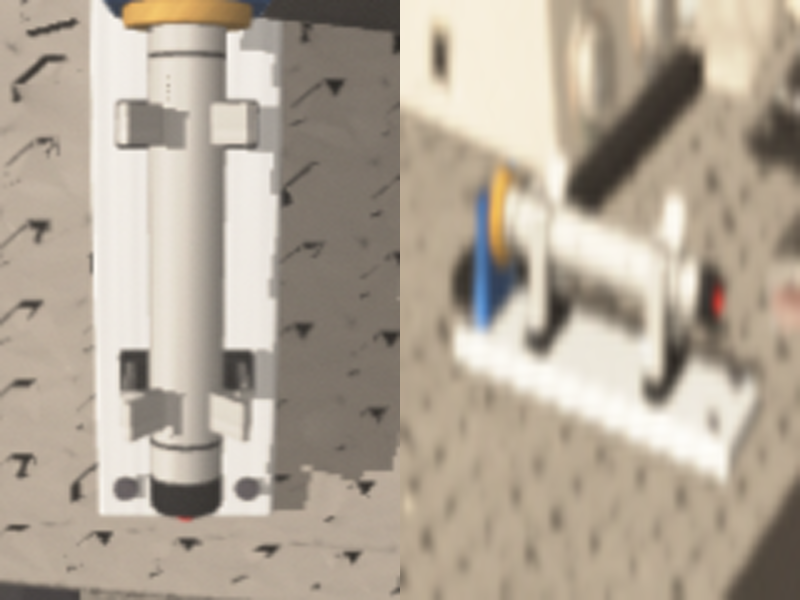

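View pics/wrist16.png

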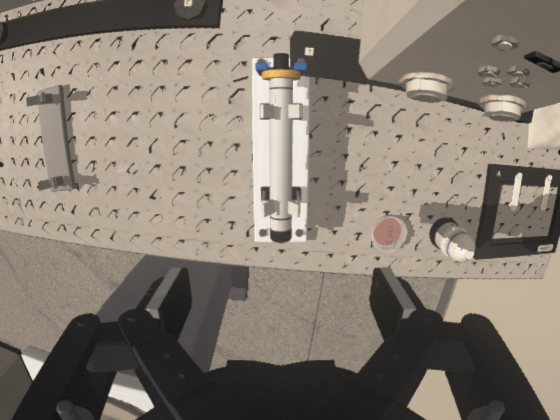

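The final view shows the tube in both clips, lying parallel to the mount (axis u≈280, v 75–238), with no visible gap between collar (281,74) and stop. The dish (388,232) and objective (457,241) are undisturbed.

```bash
python3 -c "
from station import bot
print(bot.hand_in())"
```

```text
the job is handed in; nothing more can be done
None
```

The job is handed in, with the tube snapped into both clips and its collar against the blue stop. No verdict is reported.

- **Snap-in:** I pressed the tube down in steps. The highest reading between moves was about 16 N. The force then reversed as the lips pulled the tube down, and the height stopped changing, so I took it as fully seated. The collar was then about 12 mm short of the stop.
- **Slide and push:** I slid the tube until it stopped moving, then pushed up to 12.7 N at the wrist and held it there for over half a second. Less the stated 4 to 8 N of drag, that leaves about 5 to 9 N on the stop. This could be a little above the requested 5 N, and it is inferred, since only the wrist force was measured.
- **Release:** I eased off the push, opened the gripper and moved clear.
- **Final checks:** The last pictures show both clips closed over the barrel, the tube in line with the mount and no visible gap at the stop. The dish and objective look undisturbed. I did not check the filter cube specifically, but I worked nowhere near where it seemed to be.
- **Disagreements:** The top camera put the mount about 2 mm off from the wrist camera, within the calibration error; I used the wrist camera. The tube stopped about 0.7 mm short of where I had calculated the stop, which I put down to grasp and calibration error.

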